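# Clear the pot off the hotplate and slide the crucible tray on

## Task

Lift the lidded steel pot off the hotplate and set it down gently and upright, wholly on the round cork mat beside it. Then slide, without lifting it, the tray with the two crucibles off the blue shelf and down the small step onto the hotplate until no part of it overhangs the plate, both crucibles still standing in it. Leave the bottle, the test-tube rack and the beaker where they are.

Things in the scene. Friction and masses are not known exactly. Their poses are not given: they have to be found in the camera images.
- plate_top (a point): Centre of the hotplate's top surface, 80 mm above the bench. The hotplate is fixed: a white square plate 180 x 180 mm, edges along its x and y axes, on a grey housing; a control panel reaches to 123 mm (knobs to 135 mm) from the centre on its -x side, 51 mm high. The shelf stands on its +y side and the cork mat on its -y side, or the other way round (it varies); both with the same yaw as the hotplate.
- shelf_top (a point): Centre of the top of the fixed blue steel loading shelf, 84 mm above the bench (4 mm higher than the plate). Top 190 mm along its x, 160 mm along its y; its edge lies beside an edge of the hotplate with a gap of 8 to 16 mm between them. Nothing stands within 60 mm of its outer edge.
- mat_top (a point): Centre of the top of the fixed round cork mat, 164 mm diameter, 10 mm thick (top 10 mm above the bench).
- pot_handle (a point): Centre of the pot's handle grip: a level black bar of 16 mm diameter, 66 mm long along this frame's x axis, 150 mm above the pot's underside, over the pot's middle. It is the middle of a stiff bow that does not swing. The lid's top is 54 mm below the bar's axis, so fingers have free room around and below the bar.
- pot_center (a point): Point on the axis of the lidded steel pot, 45 mm above its underside; z up its axis. Body 110 mm diameter (lid rim 116 mm, 91 mm high), 0.4 to 0.75 kg. At the start it stands on the hotplate, the handle at any of many yaws.
- tray_center (a point): Centre of a loose square open aluminium tray, 120 x 120 mm, 22 mm high, walls 4 mm thick (inner floor 4 mm up), half-way up (11 mm above its underside); axes along its sides. 0.2 to 0.4 kg. At the start it lies on the blue shelf.
- tray_corner_a (a point): An outer bottom corner of the tray, at +60, +60, -11 mm from tray_center in its axes.
- tray_corner_b (a point): An outer bottom corner of the tray, at +60, -60, -11 mm from tray_center in its axes.
- tray_corner_c (a point): An outer bottom corner of the tray, at -60, -60, -11 mm from tray_center in its axes.
- tray_corner_d (a point): An outer bottom corner of the tray, at -60, +60, -11 mm from tray_center in its axes.
- crucible_a_center (a point): Centre of a loose white porcelain crucible standing on the tray's floor: 32 mm high, 40 mm wide at the rim, 28 mm at the foot, 35 g.
- crucible_b_center (a point): Centre of a loose white porcelain crucible standing on the tray's floor: 32 mm high, 40 mm wide at the rim, 28 mm at the foot, 35 g.
- bottle_center (a point): Centre of an amber bottle with a black cap (bystander), 68 mm diameter, 140 mm high.
- rack_center (a point): Centre line of a brass test-tube rack with tubes (bystander), 60 x 170 mm (along its y), 106 mm high; this point is 50 mm above its underside.
- beaker_center (a point): Centre of a small open glass beaker (bystander), 64 mm diameter, 75 mm high, standing beyond the shelf or mat on the robot's left.
Mind the look-alikes: they are no part of the job. What is shaped like the part that bears pot_handle but purple is not meant. What is shaped like the part that bears crucible_a_center but green is not meant.

How it is judged:
By the outcome, as a careful person would: the job done as asked, in the order asked, and still so for the second after the job is handed in, with the robot touching nothing.
It also fails if it takes over 51 s, if anything falls off the work surface, if the arm or the gripper's body presses on something with over 40 N, if the wrist force passes 120 N, or if a joint passes its speed limit or range.

## Robot

A 7-joint arm with a two-finger parallel gripper is mounted at the origin on the work surface. World frame = base frame: x ahead of the robot, y to its left, z up, the work surface at z = 0. Lengths are in m, angles in degrees, forces in N, time in s.
With the tool pointing down it reaches from about 0.425 to 0.875 m from the base axis. Payload 4.7 kg.
Tool frame: the origin (TCP) lies at the very end of the fingers, on their centre line; the grasp point (between the pads) lies 19 mm behind it; z points along the fingers, y is the direction in which the jaws open and shut (so a half turn about z gives the same grasp; the last joint's range is limited). The gripper opens to 87 mm and grips with 3 to 60 N. Pads are 19 mm wide; open, the fingers measure 117 mm over their backs; the gripper's body (75 mm by 190 mm) begins 51 mm behind the grasp point.
Start: joints at [-72.13, 18.392, -4.016, 83.108, 1.295, 78.541, -3.26], TCP at [0.191, 0.621, 0.223] pointing down, gripper open.
Joint ranges: [-163.93, 163.93], [-17.29, 119.83], [-79.2, 71.16], [3.27, 140.29], [-89.18, 269.18], [5.43, 117.66], [-154.24, 154.24]. Speed limits (degrees/s): [147.25, 147.25, 180, 180, 180, 180, 180].

## Interface

Orientations are given as [roll, pitch, yaw] about the fixed x, y, z axes, in that order (R = Rz(yaw) Ry(pitch) Rx(roll)).
In Python, from cell import monitor, imaging, ticket, spot_in, pinpoint gives the robot as it stands.
- The arm moves only by the tool servo_tool, never from a script. Its argument "targets" is a list of rows, each a list of 5 numbers: the opening in per cent of the stroke, from 0 (shut) to 100 (fully open), then the shift along the tool's x, y, z in m, then the turn about the tool's z in rad. In form: [[grip, dx, dy, dz, turn], ...]. A call has 1 to 5 rows; each row is the pose to reach, as a shift and turn from the pose commanded when the call began, along the tool's axes at that moment; what a row does not reach only later rows make up. A row lasts 1/8 s, in which the tool goes at most 62.5 mm and 10.7 degrees, less where a joint would pass 70% of its speed; a pose out of reach is approached as far as the arm can. A call with a gripper value outside its range is refused whole. The fingers move at their own pace and stop on an object; "grip_force" is the grip in N (left out, the last holds). Time passes only in rows, so rows that repeat a pose let the fingers close. It gives the time, the measured TCP pose, the force and the opening at its end, in the units of the state.
- monitor.get_obs(): the state, without advancing time (a new reading comes with each control period).
- imaging.read_camera(name): name is "scene" or "top" or "wrist"; returns a dict with "frame" (400x640x3 uint8, blue, green, red), "depth" (400x640 float32, m along the optical axis (not along the pixel's ray), 0 where there is no reading), "K" (3x3 intrinsics, pixels), "world_from_camera" (4x4, takes a point from camera to world coordinates). Camera axes: x right, y down, z forward; pixel columns grow to the right and rows downward; lengths in m; the calibration is good to about 2 mm. The wrist camera is an equidistant fisheye: a pixel r from the principal point sees the ray r / f radians off the axis. A picture is of the moment at which its call begins.
- ticket.sign_off(): hands the job in, once; it reports no verdict.
Trained networks look in the newest picture that a camera, given by its name, has taken for a name from the list of things; names that differ only in an ending like _2 or _b are one class to them, and where a whole thing is asked for, a point or a joint stands for the part that bears it (a point fixed in the world has none). Each returns a list of dicts, best first, with "confidence" (0 to 1); they miss things now and then, are a little off and sometimes report something else, mostly with a low value. They report only what shows in the picture. A call takes as long as a camera call. They do not tell look-alikes from the thing itself.
- spot_in(camera, label): "at" ([column, row] in pixels, amid what is visible of it).
- pinpoint(camera, label): "at" ([column, row] in pixels: a listed point, or the origin of a listed thing).
The state is a dict: "time_s": time; "qpos": joint angles; "joint_velocities": joint speeds; "effort": joint torques, N m; "tool_pos": TCP position; "tool_rot": TCP orientation; "force": force on the tool from outside, world axes, zero at the start; "wrist_torque": the same for the moment, N m; "grip_width": finger opening in m.
Only numpy, scipy, OpenCV 4.12 (cv2) and the standard library are available. Lean on these libraries where they do the work, as an engineer would, in place of code of your own. Each camera call takes 0.05 s, during which the arm holds its last target.

## Working session

There is one attempt and no reset: what is moved stays moved. The work goes in short steps, Python scripts to look and compute and a tool call to move; the robot and the scene stay as the last step left them, time stands still between calls to the robot, and variables do not carry over. Pictures are saved under pics/ and viewed, and the job is handed in when it is done.

Besides the shell and the picture viewer there is one more tool, called after ">>>" as name(argument=value, ...) on one line, values as JSON. servo_tool: Moves the arm, as the interface text tells. Its arguments: {"type":"object","properties":{"targets":{"type":"array","items":{"type":"array","items":{"type":"number"}}},"grip_force":{"type":"number"}},"required":["targets"]}

```bash
ls; mkdir -p pics; cat > h.py <<'E'
import numpy as np, cv2
from cell import monitor, imaging, ticket, spot_in, pinpoint
def cam(n,save=None):
    c=imaging.read_camera(n)
    if save: cv2.imwrite('pics/'+save+'.png',c['frame'])
    np.savez('/tmp/%s.npz'%n,**c)
    return c
def world(c,u,v,d=None):
    K=c['K'];T=c['world_from_camera']
    if d is None:
        p=c['depth'][int(v)-1:int(v)+2,int(u)-1:int(u)+2]; p=p[p>0]; d=np.median(p) if len(p) else 0
    r=np.array([(u-K[0,2])/K[0,0],(v-K[1,2])/K[1,1],1])*d
    return T[:3,:3]@r+T[:3,3]
def worldz(c,u,v,z):
    a=world(c,u,v,1.0);o=c['world_from_camera'][:3,3]
    return o+(a-o)*(z-o[2])/(a-o)[2]
def cloud(c):
    K=c['K'];T=c['world_from_camera'];d=c['depth'];h,w=d.shape
    u,v=np.meshgrid(np.arange(w),np.arange(h))
    P=np.stack([(u-K[0,2])/K[0,0]*d,(v-K[1,2])/K[1,1]*d,d],-1)@T[:3,:3].T+T[:3,3]
    P[d<=0]=np.nan
    return P
E
python3 - <<'E'
from h import *
o=monitor.get_obs()
for k in o: print(k,np.round(o[k],3))
L=['plate_top','shelf_top','mat_top','pot_handle','pot_center','tray_center','tray_corner_a','crucible_a_center','bottle_center','rack_center','beaker_center']
for n in ['scene','top']:
    c=cam(n,n+'0')
    for l in L:
        r=pinpoint(n,l)
        print(n,l,[(np.round(x['at'],0).tolist(),round(x['confidence'],2),np.round(world(c,*x['at']),3).tolist()) for x in r[:4]])
E
```

```text
pics
time_s 0.0
qpos [-72.13   18.437  -4.015  83.176   1.295  78.541  -3.259]
joint_velocities [ 0.076 -0.028 -0.085  0.051 -0.087 -0.063 -0.056]
effort [-0.0000e+00 -4.9128e+01 -4.0400e-01 -3.1253e+01 -6.4000e-02  4.4000e-02
  0.0000e+00]
tool_pos [0.191 0.621 0.221]
tool_rot [-1.79891e+02  6.00000e-03  1.62941e+02]
force [-0.279 -0.315  0.422]
wrist_torque [-0.055  0.014 -0.056]
grip_width 0.087
scene plate_top [([292.0, 261.0], 0.94, [0.559, -0.029, 0.187]), ([355.0, 130.0], 0.55, [0.499, 0.433, 0.07])]
scene shelf_top []
scene mat_top [([332.0, 216.0], 0.88, [0.547, 0.186, 0.009])]
scene pot_handle [([243.0, 153.0], 0.97, [0.304, 0.176, 0.155]), ([293.0, 228.0], 0.73, [0.54, 0.016, 0.238]), ([235.0, 327.0], 0.68, [0.497, -0.183, 0.087])]
scene pot_center [([250.0, 179.0], 0.95, [0.342, 0.136, 0.117])]
scene tray_center [([235.0, 324.0], 0.82, [0.495, -0.178, 0.088]), ([226.0, 316.0], 0.74, [0.47, -0.173, 0.091]), ([403.0, 272.0], 0.54, [0.772, 0.084, 0.107])]
scene tray_corner_a [([246.0, 367.0], 0.95, [0.563, -0.24, 0.091]), ([228.0, 291.0], 0.83, [0.448, -0.127, 0.104]), ([197
[... 801 characters left out ...]
, -0.093, 0.074]), ([378.0, 172.0], 0.18, [0.549, 0.025, 0.178])]
top tray_center [([453.0, 193.0], 0.55, [0.506, -0.181, 0.088]), ([447.0, 180.0], 0.37, [0.54, -0.166, 0.093])]
top tray_corner_a [([430.0, 173.0], 0.93, [0.557, -0.121, 0.101]), ([432.0, 217.0], 0.92, [0.444, -0.121, 0.086]), ([476.0, 172.0], 0.9, [0.558, -0.24, 0.102])]
top crucible_a_center [([453.0, 203.0], 0.75, [0.479, -0.177, 0.092]), ([428.0, 250.0], 0.7, [0.358, -0.123, 0.004])]
top bottle_center [([342.0, 102.0], 0.64, [0.754, 0.104, 0.113]), ([316.0, 187.0], 0.44, [0.544, 0.183, 0.009])]
top rack_center [([411.0, 105.0], 0.79, [0.754, -0.086, 0.073])]
top beaker_center [([211.0, 210.0], 0.72, [0.487, 0.482, 0.003])]
```

View pics/scene0.png

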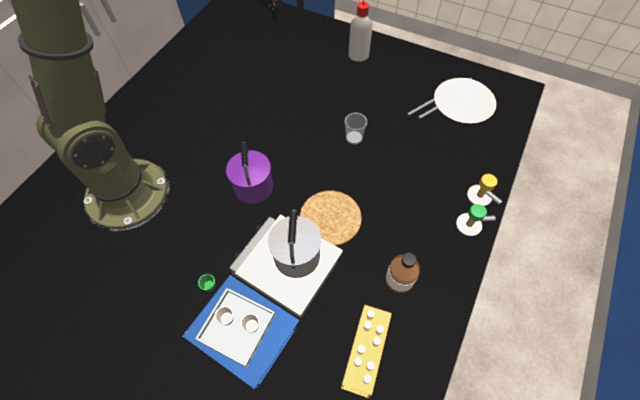

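View pics/top0.png

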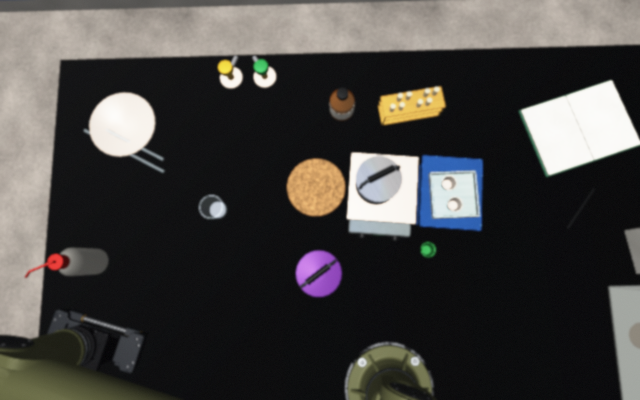

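```bash
python3 - <<'E'
import cv2
s=cv2.imread('pics/scene0.png');t=cv2.imread('pics/top0.png')
cv2.imwrite('pics/crop_t.png',cv2.resize(t[120:260,290:500],None,fx=3.8,fy=3.8,interpolation=cv2.INTER_CUBIC))
cv2.imwrite('pics/crop_s.png',cv2.resize(s[130:400,180:420],None,fx=2.2,fy=2.2,interpolation=cv2.INTER_CUBIC))
E
```

```text
(no output)
```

View pics/crop_t.png

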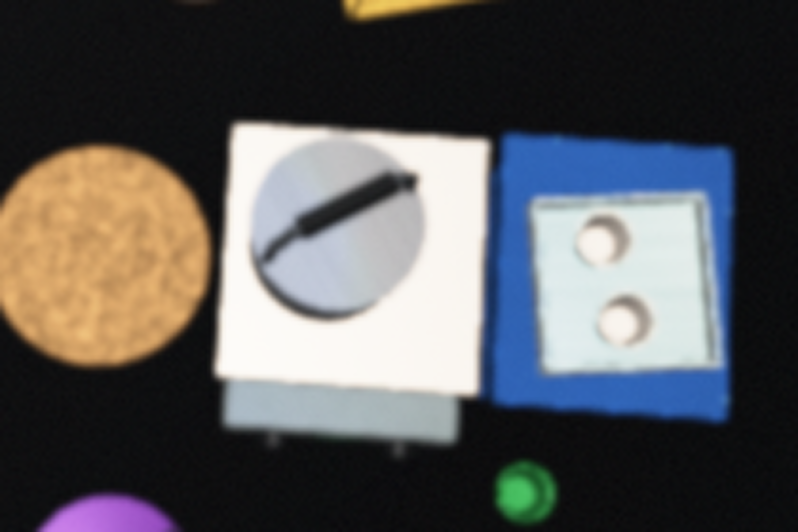

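View pics/crop_s.png

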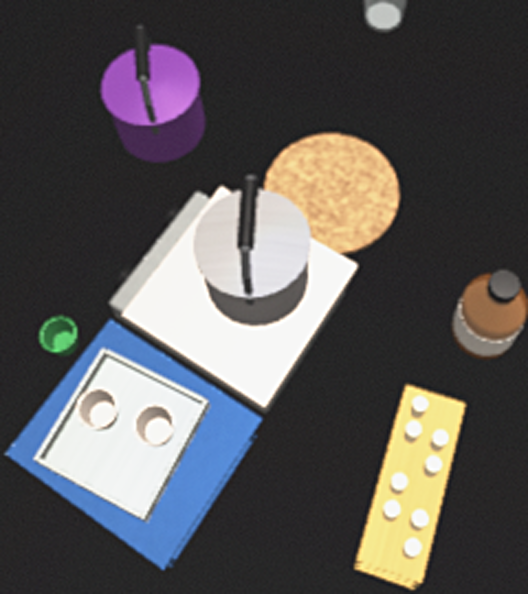

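Steel pot with its handle: top (378,178), scene (293,230). That is my choice. The purple look-alike is at top (319,272), scene (243,170). White crucibles are at top (448,183) and (454,205). The green decoy is at top (428,250). The shelf is on the -y side and the mat on +y. Next I measure from the depth data.

```bash
python3 - <<'E'
from h import *
A={}
for n in ['scene','top']:
    c=dict(np.load('/tmp/%s.npz'%n)); P=cloud(c); hsv=cv2.cvtColor(c['frame'],cv2.COLOR_BGR2HSV)
    A[n]=(P.reshape(-1,3),hsv.reshape(-1,3).astype(int))
def rect(X):
    # fine min area rect
    r=cv2.minAreaRect((X*1000).astype(np.float32)); return np.round(r[0],1),np.round(r[1],1),round(r[2],2)
for n in A:
    P,H=A[n]; x,y,z=P.T
    box=lambda a,b,c,d,e,f:(x>a)&(x<b)&(y>c)&(y<d)&(z>e)&(z<f)
    m=box(.38,.66,-.12,.13,.074,.086)&(H[:,1]<60)&(H[:,2]>170); print(n,'plate',m.sum(),np.median(z[m]),rect(P[m,:2]))
    m=box(.38,.66,-.32,-.05,.07,.092)&(H[:,0]>100)&(H[:,0]<125)&(H[:,1]>120); print('shelf',m.sum(),np.median(z[m]),rect(P[m,:2]))
    m=box(.4,.65,.08,.3,.004,.018)&(H[:,0]>5)&(H[:,0]<25)&(H[:,1]>60);print('mat',m.sum(),np.median(z[m]),cv2.minEnclosingCircle((P[m,:2]*1000).astype(np.float32)))
    m=box(.4,.65,-.3,-.08,.098,.112)
    print('trayrim',m.sum(),rect(P[m,:2]))
    m=box(.4,.68,-.1,.15,.212,.25); q=P[m]; cen=np.median(q,0); u,s,vt=np.linalg.svd(q-q.mean(0),full_matrices=False); t=(q-q.mean(0))@vt[0]
    print('handle',m.sum(),q.mean(0).round(4),(q.mean(0)+vt[0]*(t.min()+t.max())/2).round(4),vt[0].round(3),np.ptp(t).round(4), q[:,2].max())
    m=box(.4,.68,-.1,.15,.163,.182);print('lid',m.sum(),np.median(z[m]),cv2.minEnclosingCircle((P[m,:2]*1000).astype(np.float32)))
    m=box(.25,.68,-.1,.15,.1,.25)
    for lo in (.2,.215,.22,.225,.23,.235): print(lo,((z>lo)&box(.4,.68,-.1,.15,.0,.3)).sum(),end=' ')
    print()
    m=box(.42,.62,-.28,-.09,.11,.13); print('cruc',m.sum(),P[m].mean(0)); 
    if m.sum()>10:
        _,lab,ce=cv2.kmeans(P[m,:2].astype(np.float32),2,None,(3,50,1e-5),5,cv2.KMEANS_PP_CENTERS);print(ce)
        for i in (0,1): print(cv2.minEnclosingCircle((P[m,:2][lab[:,0]==i]*1000).astype(np.float32)))
    m=box(.65,.9,-.2,.0,.03,.12);print('rack',rect(P[m,:2]))
    m=box(.65,.9,.03,.2,.02,.15);print('bottle',rect(P[m,:2]))
E
```

```text
scene plate 3298 0.08008587803910527 (array([525.5, -17.9]), array([219. , 180.5]), 84.76)
shelf 3195 0.08409443791344873 (array([ 509.5, -177.9]), array([160.2, 191.8]), 84.44)
mat 2248 0.009974767091210979 ((543.0208740234375, 182.2590789794922), 84.19502258300781)
trayrim 719 (array([ 502. , -180.9]), array([121.1, 119.9]), 0.98)
handle 302 [0.5402 0.0143 0.2343] [0.5385 0.0179 0.2347] [ 0.418 -0.901 -0.113] 0.0991 0.24114888543923874
lid 1823 0.1731643195471626 ((536.5568237304688, 21.65195655822754), 58.51758575439453)
0.2 322 0.215 296 0.22 287 0.225 277 0.23 262 0.235 190 
cruc 251 [ 0.49869842 -0.16919091  0.11761213]
[[ 0.47042057 -0.17477185]
 [ 0.52720255 -0.16356537]]
((473.96038818359375, -175.99537658691406), 19.65117835998535)
((530.0026245117188, -164.79913330078125), 19.8714542388916)
rack (array([766.4, -90.8]), array([ 59.9, 171.1]), 8.58)
bottle (array([772.4,  99. ]), array([67.5, 59.2]), 5.73)
top plate 2632 0.0794763140531548 (array([527.2,   3.2]), array([180.3, 180.7]), 84.43)
shelf 1972 0.08349066273928762 (array([ 509.8, -176.6]), array([161.8, 190.9]), 84.64)
mat 2563 0.009644885599791486 ((544.4693603515625, 184.28219604492188), 86.99837493896484)
trayrim 437 (array([ 501.7, -178.9]), array([120.9, 121.4]), 0.93)
handle 239 [0.5343 0.0252 0.2338] [0.5352 0.0233 0.2338] [-0.425  0.905 -0.035] 0.1008 0.2419589186801312
lid 1439 0.17273289582453644 ((536.0393676757812, 23.299158096313477), 58.21586227416992)
0.2 251 0.215 234 0.22 227 0.225 219 0.23 208 0.235 120 
cruc 153 [ 0.50258621 -0.1714342   0.1171362 ]
[[ 0.5307592  -0.16599928]
 [ 0.47477904 -0.1767985 ]]
((512.1494140625, -177.88221740722656), 58.35591506958008)
((467.5706787109375, -172.79342651367188), 25.660499572753906)
rack (array([765.9, -89.2]), array([ 62.2, 170.8]), 8.25)
bottle (array([767.9, 106.4]), array([66.8, 62.1]), 78.22)
```

```bash
cat >> h.py <<'E'
def rows(wps, n, grip, start=None):
    """from current tool pose to wp (x,y,z,yaw deg) mm; rows in tool axes"""
    o=monitor.get_obs(); p=np.array(o['tool_pos']); yaw=o['tool_rot'][2]
    if start is not None: p=np.array(start[:3])/1000; yaw=start[3]
    R=__import__('scipy.spatial.transform',fromlist=['Rotation']).Rotation.from_euler('xyz',[180,0,yaw],degrees=True).as_matrix()
    w=np.array(wps,float); d=R.T@(w[:3]/1000-p); t=-np.radians(((w[3]-yaw)+180)%360-180)
    print('shift',d.round(4),'turn',round(t,4),'dist',np.linalg.norm(d).round(4))
    for i in range(1,n+1): print([grip,*(d*i/n).round(4).tolist(),round(t*i/n,4)])
E
python3 - <<'E'
from h import *
rows((375,300,320,138),7,100)
E
```

```text
shift [-0.2704 -0.2532 -0.0974] turn 0.4352 dist 0.3831
[100, -0.0386, -0.0362, -0.0139, np.float64(0.0622)]
[100, -0.0773, -0.0723, -0.0278, np.float64(0.1244)]
[100, -0.1159, -0.1085, -0.0417, np.float64(0.1865)]
[100, -0.1545, -0.1447, -0.0557, np.float64(0.2487)]
[100, -0.1932, -0.1808, -0.0696, np.float64(0.3109)]
[100, -0.2318, -0.217, -0.0835, np.float64(0.3731)]
[100, -0.2704, -0.2532, -0.0974, np.float64(0.4352)]
```

>>> servo_tool(targets=[[100,-0.025,-0.024,-0.02,0.05],[100,-0.065,-0.06,-0.045,0.12],[100,-0.105,-0.097,-0.07,0.19],[100,-0.145,-0.135,-0.085,0.25],[100,-0.185,-0.172,-0.095,0.31]])

```text
time_s: 1.82
tool_pos: [0.3181, 0.4012, 0.3188]
tool_rot: [179.9, -0.0, 145.1]
force: [-0.5, 0.7, -0.4]
grip_width: 0.087
```

```bash
python3 - <<'E'
from h import *
o=monitor.get_obs();print(o['time_s'],o['tool_pos'],o['tool_rot'])
rows((536,22,305,115),8,100)
E
```

```text
1.825 [0.31809703 0.4012297  0.318828  ] [ 1.79879796e+02 -3.45006825e-03  1.45059610e+02]
shift [-0.3958 -0.1861  0.0138] turn 0.5246 dist 0.4376
[100, -0.0495, -0.0233, 0.0017, np.float64(0.0656)]
[100, -0.099, -0.0465, 0.0035, np.float64(0.1312)]
[100, -0.1484, -0.0698, 0.0052, np.float64(0.1967)]
[100, -0.1979, -0.093, 0.0069, np.float64(0.2623)]
[100, -0.2474, -0.1163, 0.0086, np.float64(0.3279)]
[100, -0.2969, -0.1396, 0.0104, np.float64(0.3935)]
[100, -0.3463, -0.1628, 0.0121, np.float64(0.4591)]
[100, -0.3958, -0.1861, 0.0138, np.float64(0.5246)]
```

>>> servo_tool(targets=[[100,-0.05,-0.023,0.0,0.066],[100,-0.1,-0.047,0.0,0.131],[100,-0.15,-0.07,0.0,0.197],[100,-0.2,-0.093,0.005,0.262],[100,-0.25,-0.116,0.009,0.328]])

```text
time_s: 2.45
tool_pos: [0.4568, 0.1631, 0.3088]
tool_rot: [179.9, -0.0, 126.3]
force: [-0.3, 1.7, 0.1]
grip_width: 0.087
```

```bash
python3 - <<'E'
from h import *
rows((536,22,290,115),5,100)
E
```

```text
shift [-0.1606 -0.0196  0.0188] turn 0.1966 dist 0.1629
[100, -0.0321, -0.0039, 0.0038, np.float64(0.0393)]
[100, -0.0642, -0.0078, 0.0075, np.float64(0.0787)]
[100, -0.0963, -0.0118, 0.0113, np.float64(0.118)]
[100, -0.1285, -0.0157, 0.015, np.float64(0.1573)]
[100, -0.1606, -0.0196, 0.0188, np.float64(0.1966)]
```

>>> servo_tool(targets=[[100,-0.045,-0.005,0.004,0.05],[100,-0.085,-0.01,0.008,0.1],[100,-0.12,-0.015,0.012,0.145],[100,-0.148,-0.018,0.015,0.18],[100,-0.161,-0.02,0.018,0.197]])

```text
time_s: 3.08
tool_pos: [0.5361, 0.0218, 0.2905]
tool_rot: [180.0, 0.0, 115.0]
force: [0.3, -0.8, 0.1]
grip_width: 0.087
```

```bash
python3 - <<'E'
from h import *
c=cam('wrist','w1');cam('top','t1')
o=monitor.get_obs();print(o['tool_pos'],o['tool_rot'],c['K'],c['world_from_camera'].round(3))
rows((536,22,211,115),3,100)
E
```

```text
[0.53566912 0.02227957 0.29014672] [-1.79952040e+02  7.40445316e-03  1.14987489e+02] [[309.70691629   0.         315.81991847]
 [  0.         309.70691629 198.85279136]
 [  0.           0.           1.        ]] [[ 0.906  0.407  0.115  0.506]
 [ 0.422 -0.873 -0.243  0.087]
 [ 0.001  0.269 -0.963  0.452]
 [ 0.     0.     0.     1.   ]]
shift [-0.0004  0.0002  0.0791] turn -0.0002 dist 0.0791
[100, -0.0001, 0.0001, 0.0264, np.float64(-0.0001)]
[100, -0.0003, 0.0001, 0.0528, np.float64(-0.0001)]
[100, -0.0004, 0.0002, 0.0791, np.float64(-0.0002)]
```

View pics/w1.png

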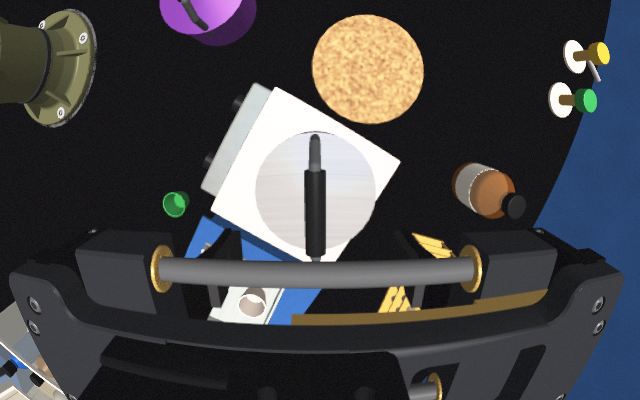

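The wrist view shows the steel pot's black bar at columns 305-325, rows 168-257. It is centred and aligned between the fingers, so I descend and grip.

>>> servo_tool(targets=[[100,0,0,0.025,0],[100,0,0,0.055,0],[100,0,0,0.075,0],[100,0,0,0.079,0],[45,0,0,0.079,0]], grip_force=40)

```text
time_s: 3.8
tool_pos: [0.5356, 0.0242, 0.2121]
tool_rot: [180.0, -0.0, 115.2]
force: [1.0, 0.1, -0.1]
grip_width: 0.0824
```

>>> servo_tool(targets=[[20,0,0,0,0],[5,0,0,0,0],[0,0,0,0,0],[0,0,0,0,0]], grip_force=40)

```text
time_s: 4.3
tool_pos: [0.5356, 0.0232, 0.2117]
tool_rot: [180.0, -0.0, 115.1]
force: [0.3, -0.1, -0.0]
grip_width: 0.0451
```

>>> servo_tool(targets=[[0,0,0,0,0],[0,0,0,0,0],[0,0,0,0,0],[0,0,0,0,0],[0,0,0,0,0]], grip_force=40)

```text
time_s: 4.92
tool_pos: [0.535, 0.023, 0.2114]
tool_rot: [-179.9, -0.0, 115.1]
force: [-2.7, -0.4, 1.2]
grip_width: 0.0147
```

>>> servo_tool(targets=[[0,0,0,0,0],[0,0,0,-0.003,0],[0,0,0,-0.01,0],[0,0,0,-0.02,0],[0,0,0,-0.035,0]], grip_force=40)

```text
time_s: 5.55
tool_pos: [0.5354, 0.0233, 0.2471]
tool_rot: [-180.0, -0.0, 115.1]
force: [-0.7, 0.3, -7.4]
grip_width: 0.0149
```

```bash
python3 - <<'E'
from h import *
o=monitor.get_obs();print(o['tool_pos'],o['tool_rot'],o['force'],o['wrist_torque'],o['grip_width'])
cam('scene','s2')
E
```

```text
[0.53536088 0.02325975 0.24709936] [-1.79969232e+02 -6.22848929e-03  1.15100066e+02] [-0.71353275  0.29407769 -7.43469123] [ 0.00574582  0.03899583 -0.01850736] 0.014921211025172045
```

View pics/s2.png

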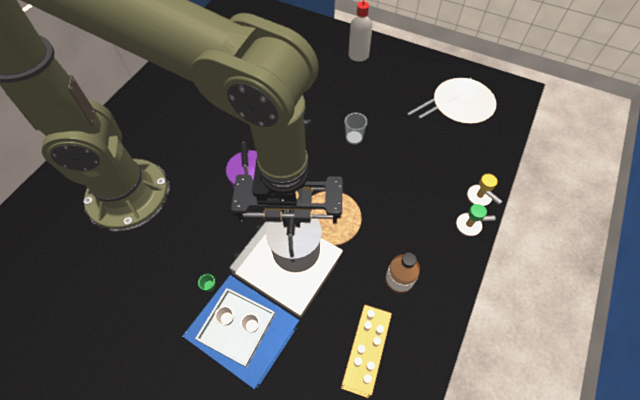

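```bash
python3 - <<'E'
from h import *
rows((543.5,184,247,115),8,0)
E
```

```text
shift [0.1426 0.0743 0.0028] turn 0.0017 dist 0.1608
[0, 0.0178, 0.0093, 0.0004, np.float64(0.0002)]
[0, 0.0357, 0.0186, 0.0007, np.float64(0.0004)]
[0, 0.0535, 0.0279, 0.0011, np.float64(0.0006)]
[0, 0.0713, 0.0372, 0.0014, np.float64(0.0008)]
[0, 0.0891, 0.0464, 0.0018, np.float64(0.001)]
[0, 0.107, 0.0557, 0.0021, np.float64(0.0012)]
[0, 0.1248, 0.065, 0.0025, np.float64(0.0014)]
[0, 0.1426, 0.0743, 0.0028, np.float64(0.0017)]
```

>>> servo_tool(targets=[[0,0.006,0.003,0,0],[0,0.018,0.009,0,0],[0,0.036,0.019,0,0],[0,0.056,0.029,0,0],[0,0.076,0.04,0,0]])

```text
time_s: 6.22
tool_pos: [0.5392, 0.1116, 0.2461]
tool_rot: [-180.0, -0.0, 115.2]
force: [0.6, 0.5, -6.6]
grip_width: 0.0149
```

>>> servo_tool(targets=[[0,0.02,0.01,0,0],[0,0.038,0.02,0,0],[0,0.052,0.027,0,0],[0,0.062,0.032,0,0],[0,0.066,0.034,0,0]])

```text
time_s: 6.85
tool_pos: [0.5423, 0.1838, 0.2465]
tool_rot: [-180.0, -0.0, 115.1]
force: [-0.9, -0.4, -7.4]
grip_width: 0.015
```

```bash
python3 - <<'E'
from h import *
o=monitor.get_obs();print(o['tool_pos'],o['tool_rot'],o['force'],o['grip_width'])
rows((543.5,184,147,115),8,0)
cam('scene','s3')
E
```

```text
[0.54225756 0.18383152 0.24647842] [-1.79990218e+02 -1.72636636e-03  1.15119038e+02] [-0.87101989 -0.40190049 -7.37573055] 0.014959265551230307
shift [-0.0004  0.0012  0.0995] turn 0.0021 dist 0.0995
[0, -0.0, 0.0001, 0.0124, np.float64(0.0003)]
[0, -0.0001, 0.0003, 0.0249, np.float64(0.0005)]
[0, -0.0001, 0.0004, 0.0373, np.float64(0.0008)]
[0, -0.0002, 0.0006, 0.0497, np.float64(0.001)]
[0, -0.0002, 0.0007, 0.0622, np.float64(0.0013)]
[0, -0.0003, 0.0009, 0.0746, np.float64(0.0016)]
[0, -0.0003, 0.001, 0.087, np.float64(0.0018)]
[0, -0.0004, 0.0012, 0.0995, np.float64(0.0021)]
```

View pics/s3.png

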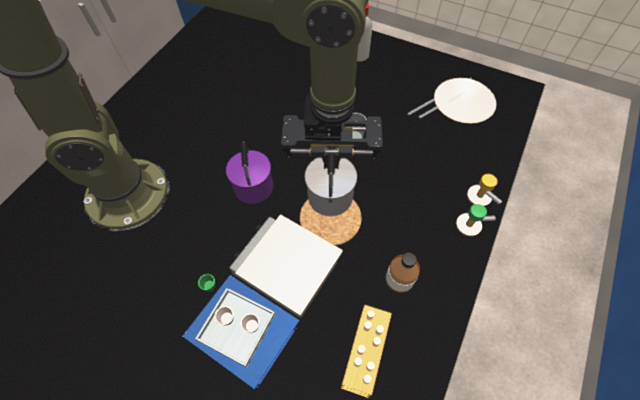

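The pot hangs upright at (330,190) above the mat at (331,217). I lower it, slowly at the end. Contact is expected at TCP z of about 0.141.

>>> servo_tool(targets=[[0,0,0,0.01,0],[0,0,0,0.03,0],[0,0,0,0.055,0],[0,0,0,0.078,0],[0,0,0,0.09,0]])

```text
time_s: 7.52
tool_pos: [0.5414, 0.1819, 0.1547]
tool_rot: [-179.8, 0.0, 115.0]
force: [-0.5, 0.5, -6.2]
grip_width: 0.0145
```

>>> servo_tool(targets=[[0,0,0,0.006,0],[0,0,0,0.008,0],[0,0,0,0.01,0],[0,0,0,0.012,0],[0,0,0,0.0135,0]])

```text
time_s: 8.15
tool_pos: [0.5425, 0.1833, 0.1433]
tool_rot: [180.0, -0.0, 115.1]
force: [0.7, 0.2, -6.6]
grip_width: 0.0148
```

>>> servo_tool(targets=[[0,0,0,0.0005,0],[0,0,0,0.001,0],[0,0,0,0.0015,0],[0,0,0,0.002,0],[0,0,0,0.002,0]])

```text
time_s: 8.78
tool_pos: [0.5424, 0.1834, 0.1415]
tool_rot: [180.0, -0.0, 115.1]
force: [-1.9, 0.2, -4.1]
grip_width: 0.0145
```

>>> servo_tool(targets=[[0,0,0,0.0005,0],[0,0,0,0.001,0],[0,0,0,0.0013,0],[0,0,0,0.0013,0]])

```text
time_s: 9.28
tool_pos: [0.5427, 0.1835, 0.1415]
tool_rot: [179.9, -0.0, 115.1]
force: [-4.9, -1.3, 6.3]
grip_width: 0.015
```

Contact made and the pot's weight is off the gripper. I back off slightly and open.

>>> servo_tool(targets=[[0,0,0,-0.0008,0],[10,0,0,-0.0008,0],[25,0,0,-0.0008,0],[40,0,0,-0.0008,0],[60,0,0,-0.0008,0]])

```text
time_s: 9.9
tool_pos: [0.5427, 0.1831, 0.1404]
tool_rot: [180.0, 0.0, 115.1]
force: [1.2, -0.5, 0.5]
grip_width: 0.0341
```

>>> servo_tool(targets=[[80,0,0,0,0],[80,0,0,0,0],[80,0,0,0,0],[80,0,0,0,0]])

```text
time_s: 10.4
tool_pos: [0.5423, 0.1832, 0.1406]
tool_rot: [180.0, -0.0, 115.1]
force: [0.1, 1.0, -0.4]
grip_width: 0.0675
```

>>> servo_tool(targets=[[80,0,0,-0.02,0],[80,0,0,-0.05,0],[80,0,0,-0.09,0],[80,0,0,-0.12,0],[80,0,0,-0.13,0]])

```text
time_s: 11.02
tool_pos: [0.5432, 0.1834, 0.2727]
tool_rot: [179.8, -0.0, 115.1]
force: [0.1, 0.2, -1.0]
grip_width: 0.0697
```

```bash
python3 - <<'E'
from h import *
cam('scene','s4')
rows((492,-286,270,84.5),10,70)
E
```

```text
shift [-0.4034 -0.2454  0.0027] turn 0.534 dist 0.4722
[70, -0.0403, -0.0245, 0.0003, np.float64(0.0534)]
[70, -0.0807, -0.0491, 0.0005, np.float64(0.1068)]
[70, -0.121, -0.0736, 0.0008, np.float64(0.1602)]
[70, -0.1614, -0.0982, 0.0011, np.float64(0.2136)]
[70, -0.2017, -0.1227, 0.0013, np.float64(0.267)]
[70, -0.2421, -0.1473, 0.0016, np.float64(0.3204)]
[70, -0.2824, -0.1718, 0.0019, np.float64(0.3738)]
[70, -0.3228, -0.1964, 0.0021, np.float64(0.4272)]
[70, -0.3631, -0.2209, 0.0024, np.float64(0.4806)]
[70, -0.4034, -0.2454, 0.0027, np.float64(0.534)]
```

View pics/s4.png

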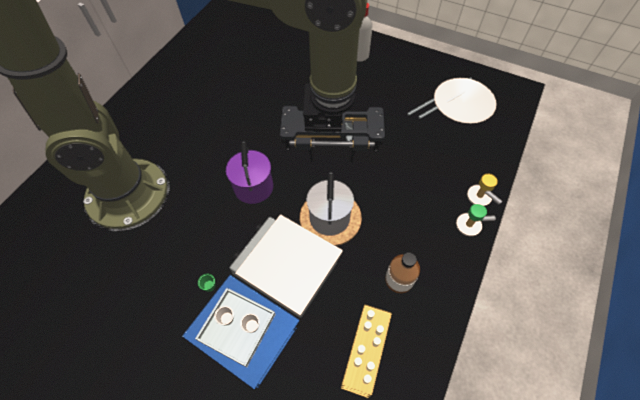

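The pot stands upright on the mat at (331,210), with cork visible all round it. Next I move beyond the tray's outer side.

>>> servo_tool(targets=[[70,-0.02,-0.012,0,0.03],[70,-0.06,-0.036,0,0.08],[70,-0.1,-0.06,0,0.14],[70,-0.145,-0.088,0,0.2],[70,-0.19,-0.115,0,0.26]])

```text
time_s: 11.7
tool_pos: [0.5168, -0.0411, 0.2688]
tool_rot: [-179.8, -0.0, 99.9]
force: [1.2, -0.6, 1.0]
grip_width: 0.0609
```

```bash
python3 - <<'E'
from h import *
c=cam('top','t4');P=cloud(c).reshape(-1,3);x,y,z=P.T
m=(x>.45)&(x<.63)&(y>.1)&(y<.27)&(z>.095)&(z<.112);print('lid',cv2.minEnclosingCircle((P[m,:2]*1000).astype(np.float32)),np.median(z[m]))
rows((492,-288,260,84.5),7,70)
E
```

```text
lid ((543.2927856445312, 183.05662536621094), 58.26051712036133) 0.10291274714456922
shift [-0.2307 -0.0613  0.0093] turn 0.2568 dist 0.2389
[70, -0.033, -0.0088, 0.0013, np.float64(0.0367)]
[70, -0.0659, -0.0175, 0.0027, np.float64(0.0734)]
[70, -0.0989, -0.0263, 0.004, np.float64(0.1101)]
[70, -0.1318, -0.035, 0.0053, np.float64(0.1468)]
[70, -0.1648, -0.0438, 0.0066, np.float64(0.1835)]
[70, -0.1977, -0.0526, 0.008, np.float64(0.2201)]
[70, -0.2307, -0.0613, 0.0093, np.float64(0.2568)]
```

>>> servo_tool(targets=[[70,-0.05,-0.013,0,0.055],[70,-0.1,-0.027,0,0.11],[70,-0.15,-0.04,0.01,0.165],[70,-0.2,-0.053,0.02,0.22],[70,-0.231,-0.061,0.03,0.257]])

```text
time_s: 12.38
tool_pos: [0.4965, -0.2797, 0.2389]
tool_rot: [-179.9, 0.0, 85.1]
force: [0.5, -0.5, 0.1]
grip_width: 0.0608
```

>>> servo_tool(targets=[[70,0,0,0.03,0],[70,0,0,0.07,0]])

```text
time_s: 12.62
tool_pos: [0.4978, -0.2775, 0.1689]
tool_rot: [-180.0, 0.0, 85.3]
force: [0.6, 1.1, -0.4]
grip_width: 0.0608
```

```bash
python3 - <<'E'
from h import *
cam('scene','s5'); cam('wrist','w5')
o=monitor.get_obs();print(o['tool_pos'],o['tool_rot'],o['force'],o['grip_width'])
rows((492,-286,91,84.5),4,70)
E
```

```text
[ 0.49484134 -0.27497804  0.16529978] [-1.79416892e+02 -1.32151275e-01  8.53179227e+01] [-0.56813529  0.75075439 -1.24767618] 0.0609557890203406
shift [-0.0112 -0.0019  0.0743] turn 0.0143 dist 0.0752
[70, -0.0028, -0.0005, 0.0186, np.float64(0.0036)]
[70, -0.0056, -0.001, 0.0371, np.float64(0.0071)]
[70, -0.0084, -0.0014, 0.0557, np.float64(0.0107)]
[70, -0.0112, -0.0019, 0.0743, np.float64(0.0143)]
```

View pics/w5.png

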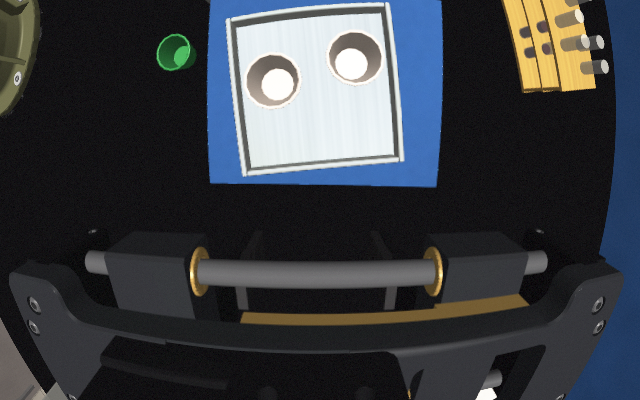

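View pics/s5.png

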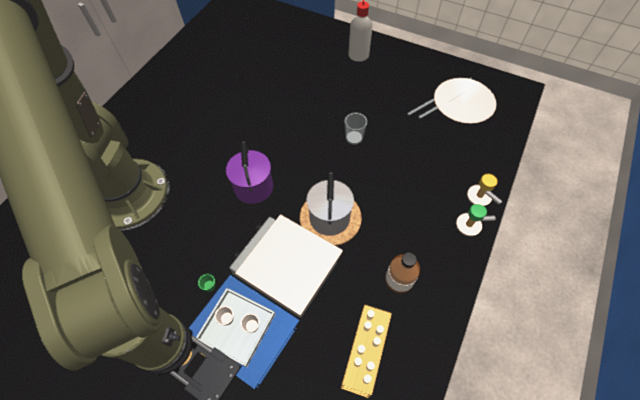

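The fingers (columns ~250 and 385) are clear of the shelf edge and squarely behind the tray (columns 230-402). I descend to wall height.

>>> servo_tool(targets=[[70,-0.006,-0.001,0.02,0.005],[70,-0.011,-0.002,0.045,0.01],[70,-0.011,-0.002,0.066,0.014],[70,-0.011,-0.002,0.074,0.014],[70,-0.011,-0.002,0.074,0.014]])

```text
time_s: 13.35
tool_pos: [0.4967, -0.287, 0.0967]
tool_rot: [180.0, 0.0, 84.7]
force: [-0.2, 0.5, 0.9]
grip_width: 0.0607
```

```bash
python3 - <<'E'
from h import *
o=monitor.get_obs();print(o['tool_pos'],o['tool_rot'],o['force'],o['grip_width'])
E
```

```text
[ 0.49670855 -0.28696117  0.0966753 ] [1.79999089e+02 1.27122767e-02 8.46523324e+01] [-0.2241201   0.49128636  0.85674856] 0.060696840035653545
```

>>> servo_tool(targets=[[70,0.002,0,0.004,0],[70,0.008,0,0.0055,0],[70,0.016,0,0.0055,0],[70,0.023,0,0.0055,0],[70,0.028,0,0.0055,0]])

```text
time_s: 13.98
tool_pos: [0.4996, -0.2579, 0.0912]
tool_rot: [180.0, -0.0, 84.7]
force: [0.6, -0.1, -0.9]
grip_width: 0.0608
```

>>> servo_tool(targets=[[70,0.004,0,0,0],[70,0.008,0,0,0],[70,0.012,0,0,0],[70,0.016,0,0,0],[70,0.02,0,0,0]])

```text
time_s: 14.6
tool_pos: [0.5012, -0.2388, 0.0911]
tool_rot: [180.0, 0.0, 84.7]
force: [-0.9, -2.1, 1.7]
grip_width: 0.0606
```

```bash
cat >> h.py <<'E'
def tray(n,name,pz=.0):
    c=cam(n,name);P=cloud(c).reshape(-1,3);x,y,z=P.T
    pc=np.array([527,3]);a=np.radians(-5.5);ex=np.array([np.cos(a),np.sin(a)]);ey=np.array([-ex[1],ex[0]])
    o=monitor.get_obs();t=np.array(o['tool_pos'])*1000
    print('t',o['time_s'],'tcp',t.round(1),'plate-frame',((t[:2]-pc)@ex).round(1),((t[:2]-pc)@ey).round(1),o['tool_rot'][2].round(1),'F',np.round(o['force'],1))
    hsv=cv2.cvtColor(c['frame'],cv2.COLOR_BGR2HSV).reshape(-1,3)
    q=(P[:,:2]*1000-pc)
    u,v=q@ex,q@ey
    m=(z>.094)&(z<.112)&(abs(u)<100)&(v>-300)&(v<100)&(hsv[:,2]>90)
    print('tray',m.sum(),np.round(cv2.minAreaRect(np.stack([u[m],v[m]],1).astype(np.float32))[0],1),cv2.minAreaRect(np.stack([u[m],v[m]],1).astype(np.float32))[1:], 'u',np.nanmin(u[m]),np.nanmax(u[m]),'v',np.nanmin(v[m]),np.nanmax(v[m]),'z',z[m].min(),z[m].max())
    k=cv2.resize(c['frame'][130:400,150:400] if n=='scene' else c['frame'][120:260,320:510],None,fx=2.2 if n=='scene' else 4,fy=2.2 if n=='scene' else 4,interpolation=cv2.INTER_CUBIC);cv2.imwrite('pics/'+name+'c.png',k)
E
python3 - <<'E'
from h import *
tray('scene','s6')
E
```

```text
t 14.65 tcp [ 501.4 -238.    91.1] plate-frame -2.4 -242.4 84.7 F [-1.3 -1.4  0.3]
tray 612 [  -2.5 -171. ] ((120.72661590576172, 120.15763092041016), 1.783911108970642) u -63.63674054709043 58.53337178051086 v -231.08054395918708 -109.4105304418062 z 0.09404565835623369 0.11195986497084043
```

View pics/s6c.png

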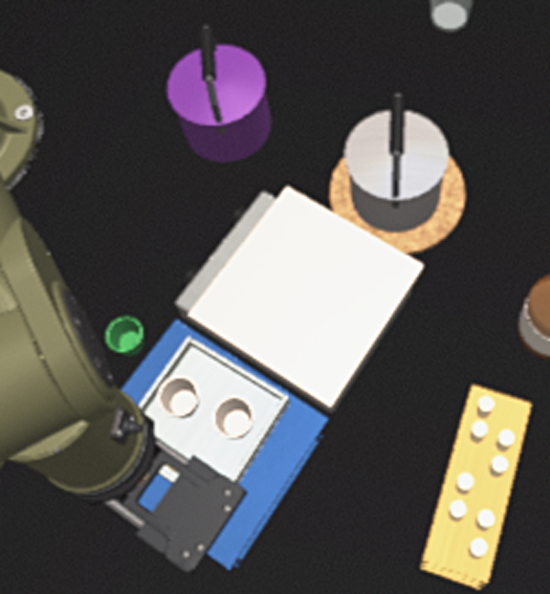

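The tray is in contact and squaring up at plate-frame (-2.5, -171), with both crucibles standing. I keep pushing about 170 mm along tool +x.

>>> servo_tool(targets=[[70,0.005,0,0,0],[70,0.01,0,0,0],[70,0.016,0,0,0],[70,0.022,0,0,0],[70,0.028,0,0,0]])

```text
time_s: 15.28
tool_pos: [0.5039, -0.2104, 0.091]
tool_rot: [180.0, -0.0, 84.7]
force: [-0.5, -1.7, 0.8]
grip_width: 0.0607
```

>>> servo_tool(targets=[[70,0.006,0,0,0],[70,0.012,0,0,0],[70,0.018,0,0,0],[70,0.023,0,0,0],[70,0.027,0,0,0]])

```text
time_s: 15.9
tool_pos: [0.5064, -0.1837, 0.0911]
tool_rot: [180.0, -0.0, 84.7]
force: [-0.4, -1.3, -0.2]
grip_width: 0.0608
```

```bash
python3 - <<'E'
from h import *
tray('scene','s7')
E
```

```text
t 15.95 tcp [ 506.5 -183.1   91. ] plate-frame -2.6 -187.2 84.7 F [-0.8 -1.7  0. ]
tray 554 [  -1.  -116.7] ((120.2915267944336, 120.58638763427734), 89.91960906982422) u -61.23797051035189 59.349961997640314 v -176.83083151207288 -56.51860623167677 z 0.09407066632582128 0.11194254865629416
```

View pics/s7c.png

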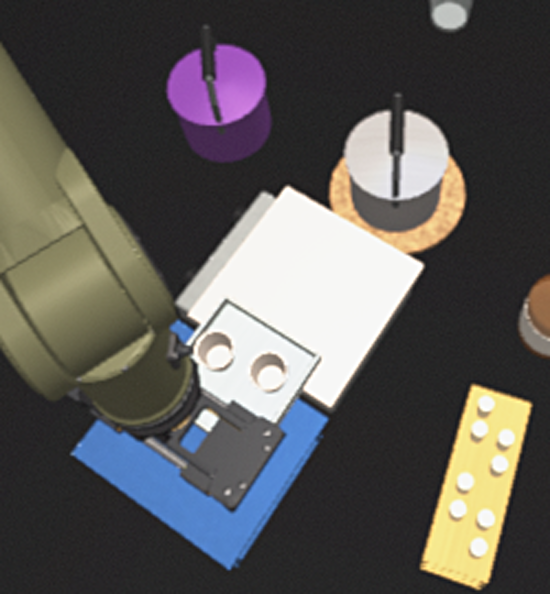

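>>> servo_tool(targets=[[70,0.004,0,0,0],[70,0.008,0,0,0],[70,0.012,0,0,0],[70,0.016,0,0,0],[70,0.02,0,0,0]])

```text
time_s: 16.58
tool_pos: [0.5083, -0.164, 0.0912]
tool_rot: [180.0, 0.0, 84.7]
force: [-0.4, -3.6, 1.2]
grip_width: 0.061
```

>>> servo_tool(targets=[[70,0.004,0,0,0],[70,0.008,0,0,0],[70,0.012,0,0,0],[70,0.016,0,0,0],[70,0.02,0,0,0]])

```text
time_s: 17.2
tool_pos: [0.5098, -0.1435, 0.0907]
tool_rot: [-180.0, -0.0, 84.7]
force: [0.5, -1.7, -0.4]
grip_width: 0.061
```

```bash
python3 - <<'E'
from h import *
tray('scene','s8')
E
```

```text
t 17.25 tcp [ 509.9 -142.8   90.7] plate-frame -3.0 -146.8 84.7 F [-0.3 -0.9 -0.4]
tray 476 [ -1.2 -76.3] ((120.44559478759766, 120.79025268554688), 0.04147076979279518) u -61.48204678921136 58.96852947172604 v -136.66713787642848 -15.835964726091195 z 0.09404048877887883 0.11199475184504204
```

View pics/s8c.png

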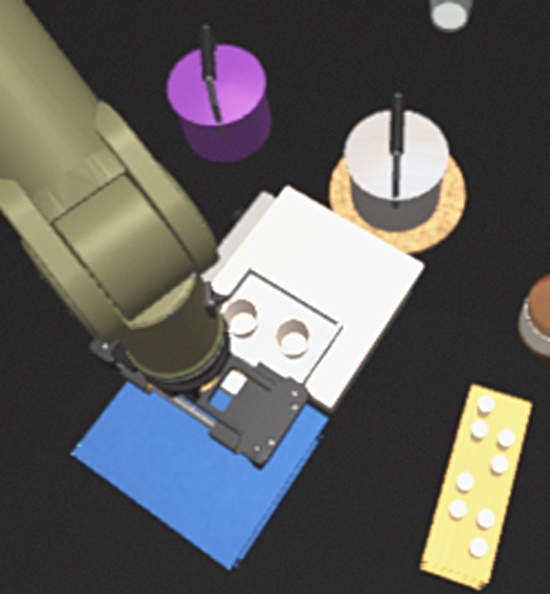

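>>> servo_tool(targets=[[70,0.005,0,0,0],[70,0.01,0,0,0],[70,0.015,0,0,0],[70,0.02,0,0,0],[70,0.024,0,0,0]])

```text
time_s: 17.88
tool_pos: [0.5123, -0.1199, 0.0911]
tool_rot: [180.0, -0.0, 84.7]
force: [0.1, -1.9, -1.1]
grip_width: 0.061
```

>>> servo_tool(targets=[[70,0.003,0,0,0],[70,0.006,0,0,0],[70,0.009,0,0,0],[70,0.012,0,0,0],[70,0.015,0,0,0]])

```text
time_s: 18.5
tool_pos: [0.5137, -0.1052, 0.0911]
tool_rot: [180.0, 0.0, 84.7]
force: [-1.0, -2.5, -0.9]
grip_width: 0.0606
```

```bash
python3 - <<'E'
from h import *
tray('scene','s9')
E
```

```text
t 18.55 tcp [ 513.8 -104.7   91. ] plate-frame -2.8 -108.5 84.7 F [ 0.6 -1.  -0.4]
tray 399 [ -0.1 -48.7] ((120.50737762451172, 142.29458618164062), 0.9213593602180481) u -61.4183297365835 59.20151493848811 v -120.40435267471278 22.621049722566102 z 0.0940066774638707 0.11198755886150746
```

View pics/s9c.png

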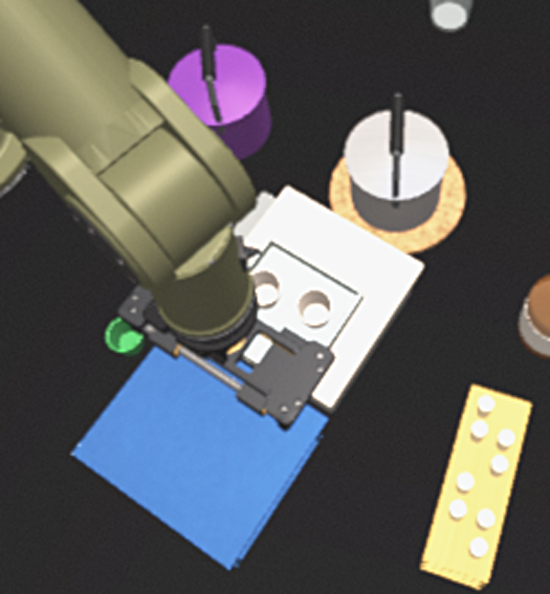

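>>> servo_tool(targets=[[70,0.004,0,0,0],[70,0.008,0,0,0],[70,0.012,0,0,0],[70,0.016,0,0,0],[70,0.02,0,0,0]])

```text
time_s: 19.18
tool_pos: [0.5156, -0.0852, 0.0911]
tool_rot: [180.0, -0.0, 84.7]
force: [0.3, -1.8, -0.0]
grip_width: 0.0612
```

>>> servo_tool(targets=[[70,0.004,0,0,0],[70,0.008,0,0,0],[70,0.012,0,0,0],[70,0.015,0,0,0],[70,0.016,0,0,0]])

```text
time_s: 19.8
tool_pos: [0.5171, -0.0693, 0.0911]
tool_rot: [180.0, -0.0, 84.7]
force: [0.5, -1.9, -0.4]
grip_width: 0.0613
```

```bash
python3 - <<'E'
from h import *
tray('scene','s10')
E
```

```text
t 19.85 tcp [517.1 -69.2  91.1] plate-frame -2.9 -72.8 84.7 F [ 0.1 -1.1  0.2]
tray 370 [ 6.8 -4.6] ((120.00873565673828, 140.87066650390625), 9.596903800964355) u -60.73190297294756 59.06995665601796 v -84.01011645152738 58.67715426055727 z 0.09400710326198414 0.11194605298703342
```

View pics/s10c.png

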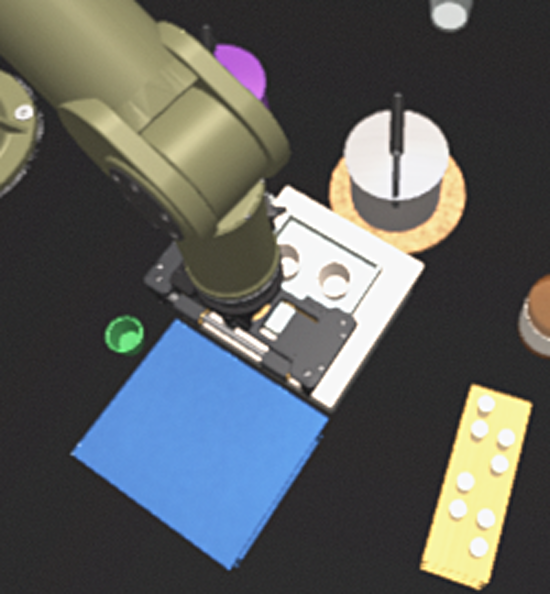

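The tray's front edge is at v=+59, so its centre is near (-1, -1). I back off along tool -x, then rise.

>>> servo_tool(targets=[[70,-0.003,0,0,0],[70,-0.01,0,0,0],[70,-0.02,0,0,0],[70,-0.035,0,0,0],[70,-0.05,0,0,0]])

```text
time_s: 20.48
tool_pos: [0.5122, -0.1208, 0.0911]
tool_rot: [180.0, 0.0, 84.6]
force: [-0.4, -1.2, -0.4]
grip_width: 0.0605
```

>>> servo_tool(targets=[[70,-0.01,0,-0.01,0],[70,-0.02,0,-0.05,0],[70,-0.04,0,-0.1,0],[70,-0.08,0,-0.15,0],[70,-0.12,0,-0.17,0]])

```text
time_s: 21.1
tool_pos: [0.5022, -0.2406, 0.2651]
tool_rot: [179.7, -0.0, 84.7]
force: [0.4, -0.7, 0.2]
grip_width: 0.0611
```

>>> servo_tool(targets=[[70,-0.04,0,0,0],[70,-0.06,0,0,0],[70,-0.065,0,0,0]])

```text
time_s: 21.48
tool_pos: [0.4943, -0.3055, 0.2617]
tool_rot: [180.0, 0.0, 84.5]
force: [0.4, -0.7, -0.2]
grip_width: 0.0606
```

```bash
python3 - <<'E'
from h import *
tray('scene','s11');tray('top','t11')
for n in ('scene','top'):
    c=dict(np.load('/tmp/%s.npz'%n));P=cloud(c).reshape(-1,3);x,y,z=P.T
    m=(x>.43)&(x<.63)&(y>-.1)&(y<.1)&(z>.097)&(z<.108);print(n,'rim z',np.median(z[m]),np.percentile(z[m],[5,95]),'bottle/rack:')
    for a in ((.65,.9,-.2,0,.03,.12),(.65,.9,.03,.2,.02,.15)):
        m=(x>a[0])&(x<a[1])&(y>a[2])&(y<a[3])&(z>a[4])&(z<a[5]);print(cv2.minAreaRect((P[m,:2]*1000).astype(np.float32)))
E
```

```text
t 21.525 tcp [ 494.6 -304.9  261.4] plate-frame -2.7 -309.6 84.6 F [ 1.  -0.5 -0. ]
tray 674 [-1.7 -2.1] ((121.707763671875, 120.79502868652344), 0.12868504226207733) u -62.51164890943155 59.19697345095548 v -62.4247866026635 58.44661693620659 z 0.09400836255915113 0.1118122688967168
t 21.575 tcp [ 495.1 -303.7  261.2] plate-frame -2.4 -308.3 84.6 F [0.4 0.3 0.4]
tray 424 [-2.2 -0. ] ((120.89043426513672, 120.04198455810547), 0.33856290578842163) u -62.56897608912 58.47366607035832 v -60.20519603644145 59.96117269788548 z 0.09408441686174163 0.11191616184817255
scene rim z 0.10140253717223713 [0.09783983 0.10570624] bottle/rack:
((766.5325927734375, -90.88387298583984), (60.19884490966797, 170.7737579345703), 8.570171356201172)
((772.3709106445312, 99.01060485839844), (67.65779876708984, 59.190372467041016), 3.6492693424224854)
top rim z 0.10157179119857285 [0.09762057 0.10562375] bottle/rack:
((766.2509155273438, -89.10848236083984), (62.34977722167969, 171.4163055419922), 8.324298858642578)
((767.7762451171875, 105.72036743164062), (65.44800567626953, 60.874000549316406), 85.7442855834961)
```

View pics/s11c.png

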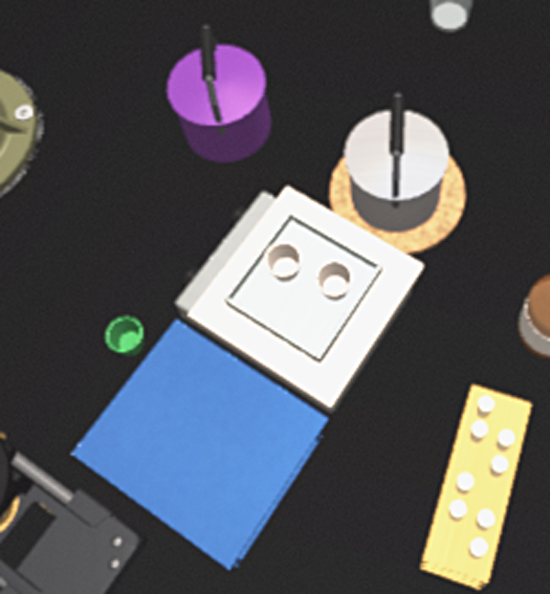

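View pics/t11c.png

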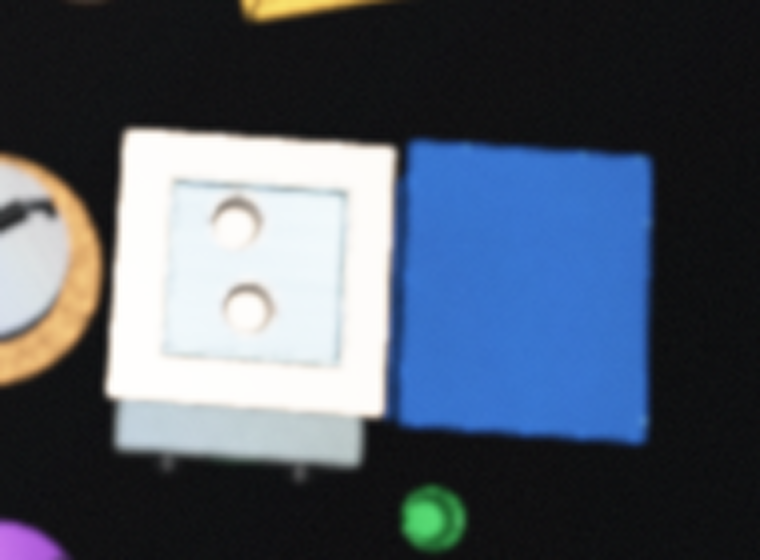

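The tray lies flat and centred on the plate, with both crucibles standing. The pot is on the mat and the arm is clear, so I hand in.

```bash
python3 - <<'E'
from h import *
print(ticket.sign_off())
E
```

```text
the job is handed in; nothing more can be done
None
```

The job is done and handed in at about 21.6 s of the 51 s allowed.

- **Pot:** I gripped the steel pot by its bar and lifted it, reading about 7.4 N. I set it on the cork mat until the weight came off the gripper. A depth fit put it within about 1 mm of the measured mat centre, upright, with cork showing all round. That check was before the tray push; the later pictures show it still standing there.
- **Tray:** I pushed it with two fingers along the plate's y axis, off the shelf and down the step. The push force read under about 4 N.
- **Last checks on the tray:** Both cameras put the tray within about 2 mm of the plate centre, square to it, which leaves about 27 mm of plate on every side. Its rim is at about 102 mm, so it lies flat. Both crucibles are still standing in it.
- **Bystanders:** The bottle and rack measured the same as at the start. I did not re-measure the beaker, but the arm never went near it and it looks unmoved in the pictures. The purple pot and green crucible were not touched.

During the push, a few tray fits came out too large (about 142 mm) because the gripper was in view. I used the tray's front edge for those instead. No other checks disagreed.

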